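Move the grouping reagents to the clean rack in the same order

TASK

The grey reagent rack has to go for washing: move its four dropper bottles to the clean white rack in the same order, counting from the orange grip of each rack, so that the bottle next to the orange grip of the grey rack ends next to the orange grip of the white one, and so on along the row. Keep the bottles upright, set each one down in its pocket rather than dropping it, and leave the slide box, the pen beaker and the spotting tile where they are.

Things in the scene. Friction and masses are not known exactly. Their poses are not given: they have to be found in the camera images.
- bottle_blue: White dropper bottle with blue bulb and blue band, upright in the grey rack. Body 26 mm across, straight up to 53 mm, then a 19 mm collar and the bulb, top at 86 mm; 45 g. Origin: centre of underside, z up; yaw means nothing. Grip it 30 to 50 mm above its foot with the fingers across the row (along the rack's x), free on both sides; along the row the next bottle is about 20 mm off.
- bottle_yellow: White dropper bottle with yellow bulb and yellow band, upright in the grey rack. Body 26 mm across, straight up to 53 mm, then a 19 mm collar and the bulb, top at 86 mm; 45 g. Origin: centre of underside, z up; yaw means nothing. Grip it 30 to 50 mm above its foot with the fingers across the row (along the rack's x), free on both sides; along the row the next bottle is about 20 mm off.
- bottle_green: White dropper bottle with green bulb and green band, upright in the grey rack. Body 26 mm across, straight up to 53 mm, then a 19 mm collar and the bulb, top at 86 mm; 45 g. Origin: centre of underside, z up; yaw means nothing. Grip it 30 to 50 mm above its foot with the fingers across the row (along the rack's x), free on both sides; along the row the next bottle is about 20 mm off.
- bottle_red: White dropper bottle with red bulb and red band, upright in the grey rack. Body 26 mm across, straight up to 53 mm, then a 19 mm collar and the bulb, top at 86 mm; 45 g. Origin: centre of underside, z up; yaw means nothing. Grip it 30 to 50 mm above its foot with the fingers across the row (along the rack's x), free on both sides; along the row the next bottle is about 20 mm off.
- tag_blue: Sloped blue label holder, 38 mm long, 20 mm high, fixed along the grey rack's +x side at the place where the blue bottle stands at the start; it stays and so records that place. Origin: on the table under the tag, axes parallel to the grey rack's; its pocket's centre is at x -34 mm, y 0 in the tag's frame.
- tag_yellow: Sloped yellow label holder, 38 mm long, 20 mm high, fixed along the grey rack's +x side at the place where the yellow bottle stands at the start; it stays and so records that place. Origin: on the table under the tag, axes parallel to the grey rack's; its pocket's centre is at x -34 mm, y 0 in the tag's frame.
- tag_green: Sloped green label holder, 38 mm long, 20 mm high, fixed along the grey rack's +x side at the place where the green bottle stands at the start; it stays and so records that place. Origin: on the table under the tag, axes parallel to the grey rack's; its pocket's centre is at x -34 mm, y 0 in the tag's frame.
- tag_red: Sloped red label holder, 38 mm long, 20 mm high, fixed along the grey rack's +x side at the place where the red bottle stands at the start; it stays and so records that place. Origin: on the table under the tag, axes parallel to the grey rack's; its pocket's centre is at x -34 mm, y 0 in the tag's frame.
- rack_old: Grey rack, 51 x 189 x 24 mm, holding the four bottles in one row along its y; coloured tags along +x side. mm in its frame: Places 1 to 4, counted from the orange grip (-y end, to y -118), are centred at x 0, y -69, -23, +23, +69. Each is an open pocket 41 x 41, floor 5 and wall tops 24 above the table, walls 5 thick. Origin: centre of its underside. Fixed; turned any way round.
- rack_clean: Clean white rack, same make, 51 x 189 x 24 mm, empty, row along its y; blank white tags along +x side. mm in its frame: Places 1 to 4, counted from the orange grip (-y end, to y -118), are centred at x 0, y -69, -23, +23, +69. Each is an open pocket 41 x 41, floor 5 and wall tops 24 above the table, walls 5 thick. Origin: centre of its underside. Fixed; turned any way round.
- slide_box: Bystander: red box of microscope slides, 84 x 56 x 30 mm, on the table beyond the racks. Origin: centre of its underside.
- pen_beaker: Bystander: glass beaker with three pens, 68 mm wide, 120 mm high, on the table to the left (+y). Origin: centre of its underside.
- spot_tile: Bystander: white ceramic spotting tile, 115 x 90 x 10 mm, flat on the table to the right (-y). Origin: centre of its underside.

How it is judged (in metres and radians):
At the end, for the whole second after the job is handed in: Each bottle stands in the white rack's pocket with the same number, counted from the orange grip, as the grey pocket it came from: within 12 mm of the pocket's centre, its foot on the floor (1 to 10 mm above the table), upright to 0.12 rad, released and at rest (((y of tag_blue in the frame of rack_old between -0.084 and -0.054 m and y of bottle_blue in the frame of rack_clean between -0.081 and -0.057 m) or (y of tag_blue in the frame of rack_old between -0.038 and -0.008 m and y of bottle_blue in the frame of rack_clean between -0.035 and -0.011 m) or (y of tag_blue in the frame of rack_old between 0.008 and 0.038 m and y of bottle_blue in the frame of rack_clean between 0.011 and 0.035 m) or (y of tag_blue in the frame of rack_old between 0.054 and 0.084 m and y of bottle_blue in the frame of rack_clean between 0.057 and 0.081 m)) and x of bottle_blue in the frame of rack_clean between -0.012 and 0.012 m and z of bottle_blue in the frame of rack_clean between 0.001 and 0.01 m and angle between each of bottle_blue, bottle_yellow, bottle_green, bottle_red's own z axis and vertical below 0.12 rad and linear speed of each of bottle_blue, bottle_yellow, bottle_green, bottle_red below 0.02 m/s and contact force between each of bottle_blue, bottle_yellow, bottle_green, bottle_red and the fingers below 0.1 N and ((y of tag_yellow in the frame of rack_old between -0.084 and -0.054 m and y of bottle_yellow in the frame of rack_clean between -0.081 and -0.057 m) or (y of tag_yellow in the frame of rack_old between -0.038 and -0.008 m and y of bottle_yellow in the frame of rack_clean between -0.035 and -0.011 m) or (y of tag_yellow in the frame of rack_old between 0.008 and 0.038 m and y of bottle_yellow in the frame of rack_clean between 0.011 and 0.035 m) or (y of tag_yellow in the frame of rack_old between 0.054 and 0.084 m and y of bottle_yellow in the frame of rack_clean between 0.057 and 0.081 m)) and x of bottle_yellow in the frame of rack_clean between -0.012 and 0.012 m and z of bottle_yellow in the frame of rack_clean between 0.001 and 0.01 m and ((y of tag_green in the frame of rack_old between -0.084 and -0.054 m and y of bottle_green in the frame of rack_clean between -0.081 and -0.057 m) or (y of tag_green in the frame of rack_old between -0.038 and -0.008 m and y of bottle_green in the frame of rack_clean between -0.035 and -0.011 m) or (y of tag_green in the frame of rack_old between 0.008 and 0.038 m and y of bottle_green in the frame of rack_clean between 0.011 and 0.035 m) or (y of tag_green in the frame of rack_old between 0.054 and 0.084 m and y of bottle_green in the frame of rack_clean between 0.057 and 0.081 m)) and x of bottle_green in the frame of rack_clean between -0.012 and 0.012 m and z of bottle_green in the frame of rack_clean between 0.001 and 0.01 m and ((y of tag_red in the frame of rack_old between -0.084 and -0.054 m and y of bottle_red in the frame of rack_clean between -0.081 and -0.057 m) or (y of tag_red in the frame of rack_old between -0.038 and -0.008 m and y of bottle_red in the frame of rack_clean between -0.035 and -0.011 m) or (y of tag_red in the frame of rack_old between 0.008 and 0.038 m and y of bottle_red in the frame of rack_clean between 0.011 and 0.035 m) or (y of tag_red in the frame of rack_old between 0.054 and 0.084 m and y of bottle_red in the frame of rack_clean between 0.057 and 0.081 m)) and x of bottle_red in the frame of rack_clean between -0.012 and 0.012 m and z of bottle_red in the frame of rack_clean between 0.001 and 0.01 m); the robot touches nothing.
It fails at once if a bottle tipped over (angle between any of bottle_blue, bottle_yellow, bottle_green, bottle_red's own z axis and vertical above 0.6 rad).
It fails at once if a bottle dropped from more than about 4 cm instead of being set down ((linear speed of bottle_blue above 0.9 m/s and contact force between bottle_blue and the fingers below 0.05 N) or (linear speed of bottle_yellow above 0.9 m/s and contact force between bottle_yellow and the fingers below 0.05 N) or (linear speed of bottle_green above 0.9 m/s and contact force between bottle_green and the fingers below 0.05 N) or (linear speed of bottle_red above 0.9 m/s and contact force between bottle_red and the fingers below 0.05 N)).
It fails at once if the slide box, the pen beaker or the spotting tile pushed more than 3 cm from its place (distance of any of slide_box, pen_beaker, spot_tile from where it was at the start of the episode above 0.03 m).
It also fails if it takes over 102 s, if anything falls off the work surface, if the arm or the gripper's body presses on something with over 40 N, if the wrist force passes 120 N, or if a joint passes its speed limit or range.

ROBOT

A 6-joint arm with a two-finger parallel gripper is mounted at the origin on the work surface. World frame = base frame: x ahead of the robot, y to its left, z up, the work surface at z = 0. Lengths are in m, angles in degrees, forces in N, time in s.
With the tool pointing down it reaches from about 0.35 to 0.8 m from the base axis. Payload 7.3 kg.
Tool frame: the origin (TCP) lies at the very end of the fingers, on their centre line; the grasp point (between the pads) lies 19 mm behind it; z points along the fingers, y is the line along which they close (so a half turn about z gives the same grasp; the last joint's range is limited). The gripper opens to 85 mm and grips with 20 to 120 N. Pads are 22 mm wide; open, the fingers measure 114 mm over their backs; the gripper's body (76 mm by 85 mm) begins 54 mm behind the grasp point. The pads swing forward as they close: fully open they stand 13 mm farther back than shut.
Start: joints at [60.218, 19.595, 87.324, -0, 73.075, -8.365], TCP at [0.192, 0.489, 0.231] pointing down, gripper open.
Joint ranges: [-145.02, 145.02], [-44.19, 115.74], [2.07, 154.8], [-57.11, 237.11], [16.16, 152.29], [-177.93, 177.93]. Speed limits (degrees/s): [147.25, 147.25, 180, 180, 180, 180].

INTERFACE

Orientations are given as a 3x3 rotation matrix whose columns are the frame's x, y, z axes.
In Python, from workcell import manip, optics gives the robot as it stands (manip), with the cameras (optics).
- The arm moves only by the tool step_hand, called in YAML: its name, and indented under it one key for each argument. Schema: {"type":"object","properties":{"increments":{"type":"object","properties":{"motion":{"type":"array","items":{"type":"array","items":{"type":"number"},"minItems":7,"maxItems":7},"minItems":1,"maxItems":10}},"additionalProperties":false,"required":["motion"]},"only":{"type":"string"},"quiet":{"type":"boolean"},"lines":{"type":"string"}},"required":["increments"],"additionalProperties":false}. increments is an object whose key "motion" holds a list of rows, 1 to 10 of them, each of 7 numbers: dx, dy, dz in fractions of the full range, 1 being 0.6 m, then a rotation vector rx, ry, rz in normalised numbers (1 is 90 degrees), then the finger opening in m; each row is the pose to reach, as a shift and turn from the pose commanded when the call began, along the tool's axes at that moment; what a row does not reach only later rows make up. A row lasts 1/8 s, in which the tool goes at most 0.0625 m and 10.7 degrees, less where a joint would pass 70% of its speed; a pose out of reach is approached as far as the arm can. The fingers move at their own pace and stop on an object; the grip force is fixed at half the most. Time passes only in rows, so rows that do not move let the fingers close. The tool returns the time, the measured TCP pose, the force, the opening and the grip force at its end. only (a regular expression) keeps the lines of the reply that match it, lines (a string "A,B") keeps lines A to B, and quiet returns only ok. Input that does not fit is refused with a message, and nothing moves.
- manip.state(): the state, without advancing time (a new reading comes with each control period).
- optics.capture(name): name is "scene" or "top" or "wrist"; returns the picture (480x640x3 uint8, blue, green, red); there is no depth.
- optics.calibration(name): a dict with "mtx" (3x3 intrinsics, pixels), "extrinsics" (4x4, takes a point from camera to world coordinates); the wrist camera has in their place "T_tool_cam" (4x4, takes a point from camera to tool coordinates, whose origin is the TCP and whose axes are the flange's). Camera axes: x right, y down, z forward; pixel columns grow to the right and rows downward; lengths in m; the calibration is good to about 2 mm. A picture is of the moment at which its call begins: read the wrist's pose just before it. calibration takes no time and is no camera call.
- manip.job_done(): hands the job in; it is judged then, once.
The state is a dict: "clock": time; "q": joint angles; "dq": joint speeds; "joint_efforts": joint torques, N m; "ee_pos": TCP position; "tool_rot": TCP orientation; "force": force on the tool from outside, world axes, zero at the start; "wrist_torque": the same for the moment, N m; "finger_gap": finger opening in m; "grasp_force": force on a finger pad.
Only numpy, scipy, OpenCV 4.12 (cv2) and the standard library are available. Lean on these libraries where they do the work, as an engineer would, in place of code of your own. Each camera call takes 0.05 s, during which the arm holds its last target. There are 200 camera calls.

## Working session

There is one attempt and no reset: what is moved stays moved. The work goes in short steps, Python scripts to look and compute and a tool call to move; the robot and the scene stay as the last step left them, time stands still between calls to the robot, and variables do not carry over. Pictures are saved under pics/ and viewed, at most 14 in all, crops included, and the job is handed in when it is done.

```bash
ls; mkdir -p pics; python3 - <<'E'
from workcell import manip, optics
import cv2
for n in("top","scene"):
    cv2.imwrite(f"pics/{n}0.png",optics.capture(n))
s=manip.state();print(s["clock"],s["ee_pos"],s["tool_rot"],s["finger_gap"])
for n in("top","scene","wrist"):print(optics.calibration(n))
E
```

```text
pics
workcell.py
0.1 [0.19153109 0.48844192 0.23072622] [[-9.30933959e-01  3.65186999e-01 -6.48015272e-04]
 [ 3.65187529e-01  9.30933262e-01 -1.15363578e-03]
 [ 1.81966183e-04 -1.31060582e-03 -9.99999125e-01]] 0.08518965650587619
{'mtx': array([[442.59359505,   0.        , 319.76330189],
       [  0.        , 442.59359505, 245.521717  ],
       [  0.        ,   0.        ,   1.        ]]), 'extrinsics': array([[ 2.78135568e-02, -9.81105994e-01,  1.91461313e-01,
         4.13471583e-01],
       [-9.99584071e-01, -2.58374142e-02,  1.28106633e-02,
        -3.30113070e-04],
       [-7.62175330e-03, -1.91737989e-01, -9.81416554e-01,
         1.23203957e+00],
       [ 0.00000000e+00,  0.00000000e+00,  0.00000000e+00,
         1.00000000e+00]])}
{'mtx': array([[539.79398701,   0.        , 317.48215374],
       [  0.        , 539.79398701, 236.29925835],
       [  0.        ,   0.        ,   1.        ]]), 'extrinsics': array([[-0.56503536,  0.50648656, -0.6513113 ,  1.40452941],
       [ 0.82489883,  0.33086665, -0.45833305,  0.56913895],
       [-0.01664234, -0.7962403 , -0.60475153,  0.75902076],
       [ 0.        ,  0.        ,  0.        ,  1.        ]])}
{'mtx': array([[427.39257167,   0.        , 317.14542381],
       [  0.        , 427.39257167, 237.41692476],
       [  0.        ,   0.        ,   1.        ]]), 'T_tool_cam': array([[ 1.76006465e-04, -9.54340612e-01, -2.98720546e-01,
         7.61020328e-02],
       [ 9.99999955e-01,  2.40497778e-04, -1.79131769e-04,
        -1.01374750e-03],
       [ 2.42794350e-04, -2.98720501e-01,  9.54340612e-01,
        -1.41926094e-01],
       [ 0.00000000e+00,  0.00000000e+00,  0.00000000e+00,
         1.00000000e+00]])}
```

View pics/top0.png

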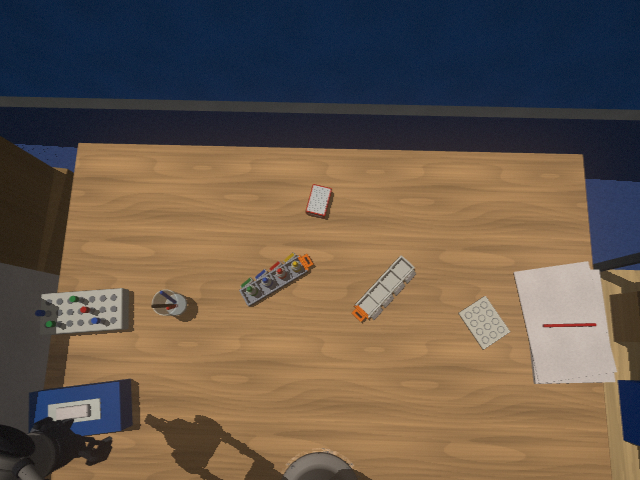

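View pics/scene0.png

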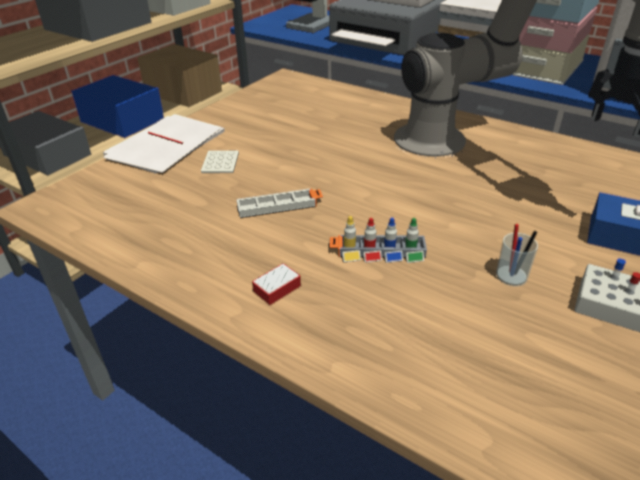

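The top view shows the grey rack from about (245,295) to (310,262) px, with its orange grip at the right end. From the grip the order is yellow, red, blue, green. The white rack runs from (360,313), the grip end, to (408,265). Next I'll enlarge both.

```bash
python3 - <<'E'
import cv2
i=cv2.imread("pics/top0.png")
cv2.imwrite("pics/c.png",cv2.resize(i[245:330,230:425],None,fx=4.1,fy=4.1,interpolation=cv2.INTER_CUBIC))
E
```

```text
(no output)
```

View pics/c.png

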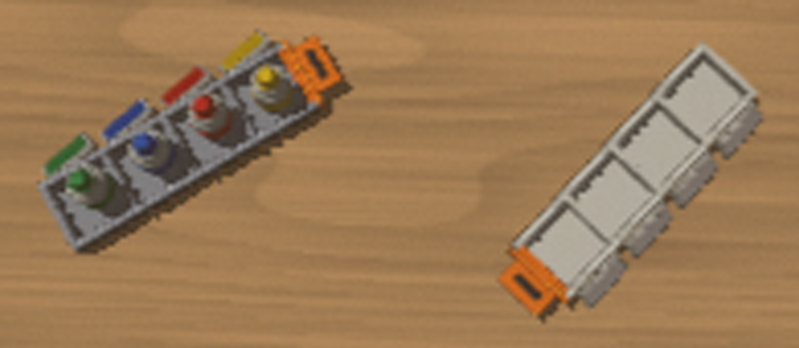

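The crop shows the grey rim corners at (40,185), (78,250), (280,45) and (318,108), and the white rim corners at (703,45), (757,95), (512,245) and (572,300). The bulb tops are green (77,178), blue (145,143), red (203,103) and yellow (266,75). I'll convert these to positions and compare them with the given sizes.

```bash
cat > h.py <<'E'
import numpy as np
from workcell import manip, optics
def ray(name,uv,z,T=None):
    c=optics.calibration(name);T=c["extrinsics"] if T is None else T
    uv=np.atleast_2d(uv).astype(float);d=np.c_[uv,np.ones(len(uv))]@np.linalg.inv(c["mtx"]).T@T[:3,:3].T
    return T[:3,3]+d*((z-T[2,3])/d[:,2:])
def wristT():
    s=manip.state();T=np.eye(4);T[:3,:3]=s["tool_rot"];T[:3,3]=s["ee_pos"]
    return T@optics.calibration("wrist")["T_tool_cam"]
def step(target,yaxis_deg):
    "shift (tool axes), yaw needed (deg about tool z) to reach target with closing line at yaxis_deg in world"
    s=manip.state();R=s["tool_rot"];d=R.T@(np.array(target)-s["ee_pos"])
    cur=np.degrees(np.arctan2(R[1,1],R[0,1]));dy=(yaxis_deg-cur+90)%180-90
    print("pos",s["ee_pos"].round(4),"shift",d.round(4),"rz",round(-dy,1),"q6",s["q"][5],"t",s["clock"])
E
python3 - <<'E'
from h import *
f=lambda p:np.array([230,245])+np.array(p)/4.1
g=ray("top",f([(40,185),(78,250),(280,45),(318,108)]),.024)
w=ray("top",f([(703,45),(757,95),(512,245),(572,300)]),.024)
b=ray("top",f([(77,178),(145,143),(203,103),(266,75)]),.084)
for n,p in(("g",g),("w",w)):
    ax=p[:2].mean(0)-p[2:].mean(0)
    print(n,p[:,:2].round(3).tolist(),"c",p.mean(0).round(4),"len",np.linalg.norm(ax),"wid",np.linalg.norm(p[0]-p[1]),np.linalg.norm(p[2]-p[3]),"yaw y",np.degrees(np.arctan2(ax[1],ax[0])))
print(b.round(4)); d=b[0]-b[3];print(np.linalg.norm(d)/3,np.degrees(np.arctan2(d[1],d[0])))
E
```

```text
g [[0.519, 0.23], [0.477, 0.203], [0.618, 0.074], [0.576, 0.047]] c [0.5476 0.1385 0.024 ] len 0.18464697975171146 wid 0.050581502886316486 0.050109674332475165 yaw y 122.34904582316861
w [[0.626, -0.211], [0.593, -0.247], [0.488, -0.084], [0.453, -0.124]] c [ 0.54   -0.1666  0.024 ] len 0.18641203213031 wid 0.04879657251570583 0.0528726690203854 yaw y -42.11273600033166
[[0.5191 0.1958 0.084 ]
 [0.5425 0.1538 0.084 ]
 [0.5691 0.1181 0.084 ]
 [0.5882 0.0786 0.084 ]]
0.04534818965921785 120.5284078869196
```

```bash
python3 -c "
from h import *
step((.55,.138,.23),31.5)"
```

```text
pos [0.1915 0.4884 0.2307] shift [-0.4617 -0.1953  0.0009] rz 37.1 q6 -8.36500123062615 t 0.1
```

Units first: shifts go in shares of 0.6 m and turns go in shares of 90 degrees. So -0.462 m / 0.6 = -0.77, -0.35 m / 0.6 = -0.5833, 37 degrees / 90 = 0.4111.

step_hand:
  increments: {"motion": [[-0.0767, -0.0333, 0, 0, 0, 0.0444, 0.085], [-0.1667, -0.0667, 0, 0, 0, 0.0889, 0.085], [-0.25, -0.1, 0, 0, 0, 0.1333, 0.085], [-0.3333, -0.1417, 0, 0, 0, 0.1778, 0.085], [-0.4167, -0.1767, 0, 0, 0, 0.2222, 0.085], [-0.5, -0.2117, 0, 0, 0, 0.2667, 0.085], [-0.5833, -0.2467, 0, 0, 0, 0.3111, 0.085], [-0.6667, -0.2833, 0, 0, 0, 0.3556, 0.085], [-0.7333, -0.31, 0, 0, 0, 0.3889, 0.085], [-0.77, -0.325, 0, 0, 0, 0.4111, 0.085]]}

```text
clock: 1.35
ee_pos: [0.5516, 0.1369, 0.2307]
tool_rot: [[-0.521, 0.854, -0.001], [0.854, 0.521, -0.0], [0.0, -0.001, -1.0]]
force: [-0.9, 1.0, 0.7]
finger_gap: 0.0855
grasp_force: 0.0
```

step_hand:
  increments: {"motion": [[0, 0, 0, 0, 0, 0, 0.085], [0, 0, 0, 0, 0, 0, 0.085]]}

```text
clock: 1.6
ee_pos: [0.5497, 0.1395, 0.2312]
tool_rot: [[-0.525, 0.851, -0.001], [0.851, 0.525, 0.0], [0.001, -0.001, -1.0]]
force: [0.4, 0.5, -0.7]
finger_gap: 0.0845
grasp_force: 0.0
```

```bash
python3 - <<'E'
from h import *
import cv2
step((.55,.138,.23),31.5)
np.save("T1.npy",wristT());cv2.imwrite("pics/w1.png",optics.capture("wrist"))
E
```

```text
pos [0.5497 0.1395 0.2312] shift [-0.0015 -0.0005  0.0012] rz 0.2 q6 -25.18780831270907 t 1.6
```

View pics/w1.png

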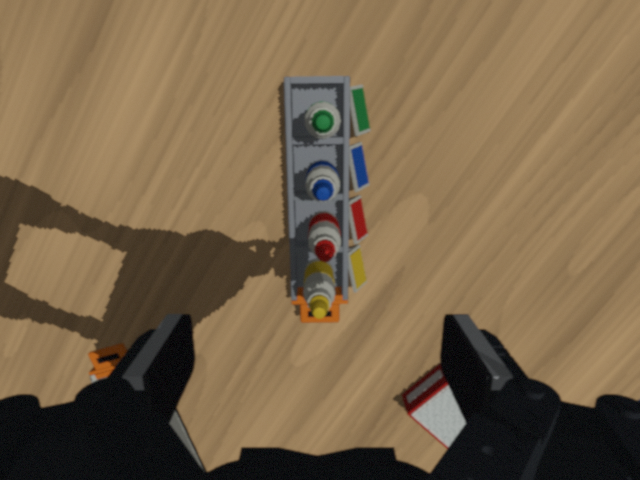

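The wrist view shows the grey rack aligned with the image. The rim corners are at (285,78), (349,76), (292,298) and (350,299). The bulbs are green (322,121), blue (323,189), red (325,250) and yellow (319,307).

```bash
python3 - <<'E'
from h import *
T=np.load("T1.npy")
g=ray("wrist",[(285,78),(349,76),(292,298),(350,299)],.024,T)
b=ray("wrist",[(322,121),(323,189),(325,250),(319,307)],.086,T)
ax=(g[:2].mean(0)-g[2:].mean(0));print(g[:,:2].round(4).tolist(),g.mean(0),np.linalg.norm(ax),np.linalg.norm(g[0]-g[1]),np.linalg.norm(g[3]-g[2]),np.degrees(np.arctan2(ax[1],ax[0])))
print(b.round(4),np.linalg.norm(b[0]-b[3])/3)
th=np.radians(121.7);y=np.array([np.cos(th),np.sin(th)]);x=np.array([y[1],-y[0]])
for n,c in(("wr",g.mean(0)[:2]),):
    print((b[:,:2]-c)@np.c_[x,y])
E
```

```text
[[0.4784, 0.2065], [0.5194, 0.2335], [0.5773, 0.0503], [0.622, 0.0768]] [0.54925835 0.14177587 0.024     ] 0.18609725707532973 0.049050038726964444 0.05196777742582313 122.77808004388838
[[0.5176 0.196  0.086 ]
 [0.5418 0.1584 0.086 ]
 [0.5661 0.122  0.086 ]
 [0.586  0.0817 0.086 ]] 0.04439424567615485
[[ 0.00156316  0.06276108]
 [ 0.00237277  0.01812798]
 [ 0.0039516  -0.02571823]
 [-0.00027424 -0.07040898]]
```

```bash
python3 -c "
from h import *
step((.5865,.0805,.13),32)"
```

```text
pos [0.5496 0.1397 0.2313] shift [-0.0698  0.0003  0.1013] rz -0.3 q6 -25.1905953821397 t 1.65
```

Converted, 0.1 m / 0.6 = 0.1667, -0.07 m / 0.6 = -0.1167.

step_hand:
  increments: {"motion": [[-0.0583, 0, 0.0833, 0, 0, 0, 0.085], [-0.1167, 0, 0.1667, 0, 0, 0, 0.085], [-0.1167, 0, 0.1667, 0, 0, 0, 0.085], [-0.1167, 0, 0.1667, 0, 0, 0, 0.085]]}

```text
clock: 2.15
ee_pos: [0.5872, 0.0801, 0.1324]
tool_rot: [[-0.525, 0.851, 0.001], [0.851, 0.525, 0.001], [-0.0, 0.001, -1.0]]
force: [0.8, 0.4, 0.2]
finger_gap: 0.0848
grasp_force: 0.0
```

```bash
python3 - <<'E'
from h import *
import cv2
step((.5865,.0805,.03),32)
np.save("T2.npy",wristT());cv2.imwrite("pics/w2.png",optics.capture("wrist"))
E
```

```text
pos [0.5872 0.0801 0.1324] shift [ 0.0007 -0.0006  0.1024] rz -0.4 q6 -31.310890140029848 t 2.15
```

View pics/w2.png

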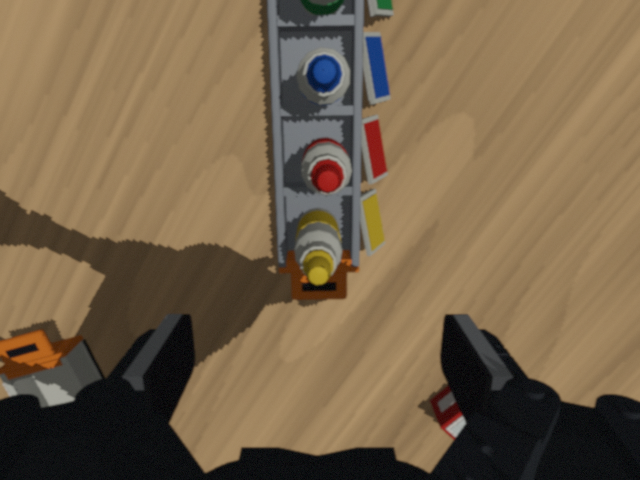

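Closer in, the bulbs are yellow (318,271), red (327,177) and blue (324,73). The dividers along the rack's centre line are at rows 24, 115 and 192, and the near end is at row 262.

```bash
python3 - <<'E'
from h import *
T=np.load("T2.npy")
for z in(.084,.09):print(ray("wrist",[(318,271),(327,177),(324,73)],z,T).round(4).tolist())
r=ray("wrist",[(320,24),(318,115),(317,192),(315,262)],.024,T);print(r.round(4).tolist())
E
```

```text
[[0.5875, 0.0793, 0.084], [0.5672, 0.1198, 0.084], [0.5431, 0.1559, 0.084]]
[[0.5862, 0.0813, 0.09], [0.5666, 0.1205, 0.09], [0.5432, 0.1556, 0.09]]
[[0.5272, 0.1792, 0.024], [0.5507, 0.1392, 0.024], [0.5733, 0.1014, 0.024], [0.5955, 0.063, 0.024]]
```

The measurements agree, and the TCP is over the yellow bottle at (.587,.080). I'll descend, grip and lift.

Converted, 0.102 m / 0.6 = 0.17, 0.085 m / 0.6 = 0.1417.

step_hand:
  increments: {"motion": [[0, 0, 0.05, 0, 0, 0, 0.085], [0, 0, 0.1, 0, 0, 0, 0.085], [0, 0, 0.1417, 0, 0, 0, 0.085], [0, 0, 0.17, 0, 0, 0, 0.085], [0, 0, 0.17, 0, 0, 0, 0.085], [0, 0, 0.17, 0, 0, 0, 0.04], [0, 0, 0.17, 0, 0, 0, 0.02], [0, 0, 0.17, 0, 0, 0, 0.02], [0, 0, 0.17, 0, 0, 0, 0.02], [0, 0, 0.17, 0, 0, 0, 0.02]]}

```text
clock: 3.45
ee_pos: [0.5876, 0.0788, 0.0301]
tool_rot: [[-0.524, 0.852, 0.001], [0.852, 0.524, -0.0], [-0.001, 0.001, -1.0]]
force: [-1.1, -0.5, 5.7]
finger_gap: 0.0246
grasp_force: 58.7
```

Converted, -0.2 m / 0.6 = -0.3333, -0.18 m / 0.6 = -0.3.

step_hand:
  increments: {"motion": [[0, 0, -0.0167, 0, 0, 0, 0.02], [0, 0, -0.05, 0, 0, 0, 0.02], [0, 0, -0.1, 0, 0, 0, 0.02], [0, 0, -0.1667, 0, 0, 0, 0.02], [0, 0, -0.2333, 0, 0, 0, 0.02], [0, 0, -0.3, 0, 0, 0, 0.02], [0, 0, -0.3333, 0, 0, 0, 0.02], [0, 0, -0.3333, 0, 0, 0, 0.02]]}

```text
clock: 4.45
ee_pos: [0.5879, 0.0789, 0.2312]
tool_rot: [[-0.524, 0.852, 0.004], [0.852, 0.524, 0.0], [-0.002, 0.003, -1.0]]
force: [-0.8, -0.0, -1.1]
finger_gap: 0.0241
grasp_force: 59.0
```

```bash
python3 -c "
from h import *
step((.54,-.167,.23),48)"
```

```text
pos [0.5879 0.0789 0.2312] shift [-0.1844 -0.1696  0.001 ] rz -16.4 q6 -31.343302191701135 t 4.45
```

Converted, -0.184 m / 0.6 = -0.3067, -0.17 m / 0.6 = -0.2833, -16.4 degrees / 90 = -0.1822.

step_hand:
  increments: {"motion": [[-0.0333, -0.03, 0, 0, 0, -0.0222, 0.02], [-0.0833, -0.0767, 0, 0, 0, -0.0556, 0.02], [-0.1417, -0.13, 0, 0, 0, -0.0889, 0.02], [-0.2, -0.1833, 0, 0, 0, -0.1222, 0.02], [-0.25, -0.23, 0, 0, 0, -0.1556, 0.02], [-0.2917, -0.2683, 0, 0, 0, -0.1778, 0.02], [-0.3067, -0.2833, 0, 0, 0, -0.1822, 0.02], [-0.3067, -0.2833, 0, 0, 0, -0.1822, 0.02], [-0.3067, -0.2833, 0, 0, 0, -0.1822, 0.02]]}

```text
clock: 5.58
ee_pos: [0.5389, -0.1657, 0.2289]
tool_rot: [[-0.743, 0.669, -0.001], [0.669, 0.743, 0.001], [0.001, 0.0, -1.0]]
force: [-0.1, -0.8, -1.0]
finger_gap: 0.0242
grasp_force: 59.0
```

```bash
python3 - <<'E'
from h import *
import cv2
step((.4887,-.1208,.13),48)
np.save("T3.npy",wristT());cv2.imwrite("pics/w3.png",optics.capture("wrist"))
E
```

```text
pos [ 0.5389 -0.1657  0.2289] shift [ 0.0672 -0.0002  0.099 ] rz 0.0 q6 -72.92731454162221 t 5.575
```

View pics/w3.png

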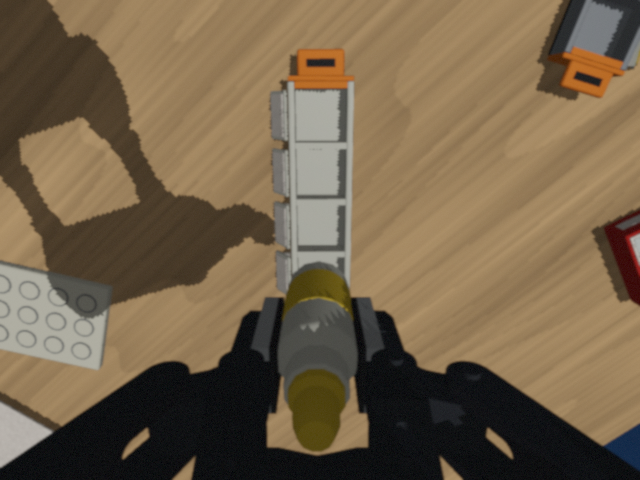

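The white rack is aligned. Its dividers, on the rack's centre line, are at (321,145), (321.5,197) and (322,248), and the grip is at the top. The held yellow bottle's bulb tip is at about (318,430).

```bash
python3 - <<'E'
from h import *
T=np.load("T3.npy")
r=ray("wrist",[(321,145),(321.5,197),(322,248)],.024,T);print(r.round(4).tolist())
d=r[2]-r[0];print(np.linalg.norm(d),np.degrees(np.arctan2(d[1],d[0])))
e=ray("wrist",[(289,95),(353,95),(293,240),(351.5,240)],.024,T);print(e.round(4).tolist(),(e[:2].mean(0)+0).round(4),e[2:].mean(0).round(4))
d=e[2:].mean(0)-e[:2].mean(0);print(np.degrees(np.arctan2(d[1],d[0])),np.linalg.norm(e[0]-e[1]))
R=manip.state()["tool_rot"];p=manip.state()["ee_pos"]
b=ray("wrist",[(318,430)],.288,T);print("bulb in tool",(b-p)@R)
c=r.mean(0);print("c",c)
E
```

```text
[[0.5073, -0.1343, 0.024], [0.539, -0.1621, 0.024], [0.5724, -0.1914, 0.024]]
0.08662102437209221 -41.24605606321516
[[0.4626, -0.1274, 0.024], [0.4956, -0.0907, 0.024], [0.5505, -0.205, 0.024], [0.5838, -0.1679, 0.024]] [ 0.4791 -0.1091  0.024 ] [ 0.5672 -0.1864  0.024 ]
-41.29236326259938 0.04929329612965322
bulb in tool [[ 0.00211788 -0.0007832  -0.05893829]]
c [ 0.53954126 -0.16256944  0.024     ]
```

Converted, 0.145 m / 0.6 = 0.2417, 0.13 m / 0.6 = 0.2167.

step_hand:
  increments: {"motion": [[0.0333, 0, 0.0333, 0, 0, 0, 0.02], [0.075, 0.0017, 0.1, 0, 0, 0, 0.02], [0.1117, 0.0025, 0.1667, 0, 0, 0, 0.02], [0.1117, 0.0025, 0.2167, 0, 0, 0, 0.02], [0.1117, 0.0025, 0.2417, 0, 0, 0, 0.02], [0.1117, 0.0025, 0.2417, 0, 0, 0, 0.02], [0.1117, 0.0025, 0.2417, 0, 0, 0, 0.02]]}

```text
clock: 6.5
ee_pos: [0.491, -0.1212, 0.0853]
tool_rot: [[-0.743, 0.669, 0.002], [0.669, 0.743, -0.001], [-0.002, 0.001, -1.0]]
force: [-0.3, 0.1, -0.1]
finger_gap: 0.0247
grasp_force: 59.0
```

```bash
python3 - <<'E'
from h import *
import cv2
step((.4885,-.1186,.031),48.3)
np.save("T4.npy",wristT());cv2.imwrite("pics/w4.png",optics.capture("wrist"))
E
```

```text
pos [ 0.491  -0.1212  0.0853] shift [0.0037 0.0002 0.0543] rz -0.3 q6 -70.54949488863883 t 6.5
```

View pics/w4.png

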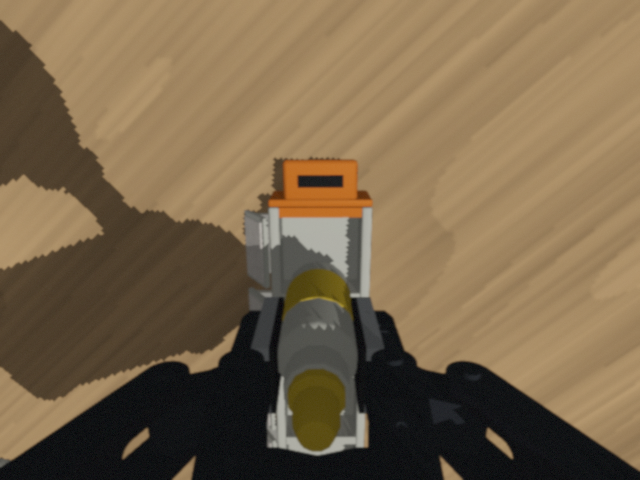

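The pocket sides are at columns about 271 and 371 (row 215), the orange plate is at rows 195–216, and the grip tip is at row 160.

```bash
python3 - <<'E'
from h import *
T=np.load("T4.npy")
th=np.radians(-41.7);y=np.array([np.cos(th),np.sin(th)]);x=np.array([y[1],-y[0]]);c=np.array([.540,-.1645])
for z in(.014,.024,.03):
    r=ray("wrist",[(320,160),(320,195),(320,216),(271,216),(371,216),(320,440)],z,T)[:,:2];print(z,((r-c)@np.c_[x,y]).round(4).tolist())
p=manip.state()["ee_pos"][:2];print("tcp",(p-c)@np.c_[x,y])
E
```

```text
0.014 [[-0.0006, -0.1144], [-0.0005, -0.0968], [-0.0005, -0.0858], [0.0247, -0.086], [-0.0268, -0.0857], [-0.0, 0.0563]]
0.024 [[-0.0005, -0.1157], [-0.0005, -0.0989], [-0.0004, -0.0884], [0.0236, -0.0886], [-0.0255, -0.0883], [-0.0, 0.047]]
0.03 [[-0.0005, -0.1164], [-0.0004, -0.1002], [-0.0004, -0.09], [0.0229, -0.0901], [-0.0247, -0.0899], [0.0, 0.0414]]
tcp [ 0.00029404 -0.0653811 ]
```

Converted, 0.054 m / 0.6 = 0.09, 0.051 m / 0.6 = 0.085.

step_hand:
  increments: {"motion": [[0.0017, 0, 0.0333, 0, 0, 0, 0.02], [0.0017, 0, 0.0583, 0, 0, 0, 0.02], [0.0017, 0, 0.075, 0, 0, 0, 0.02], [0.0017, 0, 0.085, 0, 0, 0, 0.02], [0.0017, 0, 0.09, 0, 0, 0, 0.02], [0.0017, 0, 0.09, 0, 0, 0, 0.02], [0.0017, 0, 0.09, 0, 0, 0, 0.02]]}

```text
clock: 7.42
ee_pos: [0.4895, -0.1203, 0.0306]
tool_rot: [[-0.743, 0.669, 0.001], [0.669, 0.743, -0.0], [-0.0, 0.0, -1.0]]
force: [-0.0, 0.3, -0.7]
finger_gap: 0.0242
grasp_force: 59.0
```

Converted, -0.15 m / 0.6 = -0.25, -0.13 m / 0.6 = -0.2167.

step_hand:
  increments: {"motion": [[0, 0, 0, 0, 0, 0, 0.03], [0, 0, 0, 0, 0, 0, 0.045], [0, 0, 0, 0, 0, 0, 0.07], [0, 0, 0, 0, 0, 0, 0.07], [0, 0, -0.05, 0, 0, 0, 0.07], [0, 0, -0.1333, 0, 0, 0, 0.07], [0, 0, -0.2167, 0, 0, 0, 0.07], [0, 0, -0.25, 0, 0, 0, 0.07]]}

```text
clock: 8.43
ee_pos: [0.4904, -0.1206, 0.1834]
tool_rot: [[-0.743, 0.669, 0.005], [0.669, 0.743, -0.002], [-0.005, 0.002, -1.0]]
force: [-0.1, 0.2, -0.2]
finger_gap: 0.0698
grasp_force: 0.0
```

```bash
python3 - <<'E'
from h import *
import cv2
cv2.imwrite("pics/w5.png",cv2.resize(optics.capture("scene")[150:300,200:480],None,fx=2.8,fy=2.8,interpolation=cv2.INTER_CUBIC))
step((.567,.120,.15),32)
E
```

```text
pos [ 0.491  -0.1209  0.1848] shift [0.105  0.2298 0.0347] rz 16.0 q6 -70.51591638381474 t 8.475
```

View pics/w5.png

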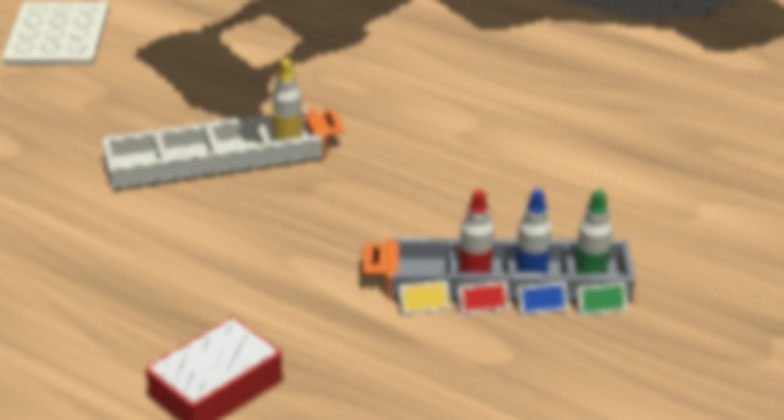

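Yellow stands upright in the white rack's pocket 1, at about (285,100) in the crop. Next is red at (.567,.120).

Converted, 0.23 m / 0.6 = 0.3833, 0.12 m / 0.6 = 0.2, 16 degrees / 90 = 0.1778.

step_hand:
  increments: {"motion": [[0.025, 0.05, 0, 0, 0, 0.0222, 0.085], [0.0583, 0.125, 0, 0, 0, 0.0556, 0.085], [0.0917, 0.2, 0, 0, 0, 0.0889, 0.085], [0.125, 0.275, 0, 0, 0, 0.1222, 0.085], [0.1583, 0.3417, 0.0167, 0, 0, 0.1556, 0.085], [0.175, 0.3833, 0.0583, 0, 0, 0.1778, 0.085], [0.175, 0.3833, 0.0583, 0, 0, 0.1778, 0.085], [0.175, 0.3833, 0.0583, 0, 0, 0.1778, 0.085]]}

```text
clock: 9.48
ee_pos: [0.565, 0.1203, 0.1451]
tool_rot: [[-0.53, 0.848, -0.001], [0.848, 0.53, -0.0], [0.0, -0.001, -1.0]]
force: [0.4, -0.5, 0.1]
finger_gap: 0.0849
grasp_force: 0.0
```

```bash
python3 -c "
from h import *
step((.567,.120,.03),32)"
```

```text
pos [0.565  0.1203 0.1451] shift [-0.0013  0.0016  0.1151] rz 0.0 q6 -27.56910606254987 t 9.475
```

Converted, 0.115 m / 0.6 = 0.1917, 0.1 m / 0.6 = 0.1667.

step_hand:
  increments: {"motion": [[-0.0017, 0.0017, 0.0667, 0, 0, 0, 0.085], [-0.0017, 0.0017, 0.125, 0, 0, 0, 0.085], [-0.0017, 0.0017, 0.1667, 0, 0, 0, 0.085], [-0.0017, 0.0017, 0.1917, 0, 0, 0, 0.085], [-0.0017, 0.0017, 0.1917, 0, 0, 0, 0.085], [-0.0017, 0.0017, 0.1917, 0, 0, 0, 0.04], [-0.0017, 0.0017, 0.1917, 0, 0, 0, 0.02], [-0.0017, 0.0017, 0.1917, 0, 0, 0, 0.02], [-0.0017, 0.0017, 0.1917, 0, 0, 0, 0.02], [-0.0017, 0.0017, 0.1917, 0, 0, 0, 0.02]]}

```text
clock: 10.72
ee_pos: [0.567, 0.1207, 0.0311]
tool_rot: [[-0.53, 0.848, 0.001], [0.848, 0.53, 0.0], [-0.0, 0.001, -1.0]]
force: [-0.4, -0.7, 7.0]
finger_gap: 0.0245
grasp_force: 58.8
```

step_hand:
  increments: {"motion": [[0, 0, -0.0167, 0, 0, 0, 0.02], [0, 0, -0.0667, 0, 0, 0, 0.02], [0, 0, -0.1333, 0, 0, 0, 0.02], [0, 0, -0.1833, 0, 0, 0, 0.02], [0, 0, -0.2083, 0, 0, 0, 0.02], [0, 0, -0.2083, 0, 0, 0, 0.02]]}

```text
clock: 11.48
ee_pos: [0.5669, 0.1207, 0.156]
tool_rot: [[-0.53, 0.848, 0.002], [0.848, 0.53, 0.0], [-0.001, 0.001, -1.0]]
force: [0.2, 0.3, -0.2]
finger_gap: 0.0241
grasp_force: 59.0
```

```bash
python3 -c "
from h import *
c=np.array([.5412,-.1655]);y=np.array([.7466,-.6652])
p=c-.023*y;print(p);step((*p,.155),48.3)"
```

```text
[ 0.5240282 -0.1502004]
pos [0.5669 0.1207 0.156 ] shift [-0.207  -0.1798  0.0009] rz -16.3 q6 -27.548299533237415 t 11.475
```

Converted, -0.207 m / 0.6 = -0.345, -0.197 m / 0.6 = -0.3283, -16.3 degrees / 90 = -0.1811.

step_hand:
  increments: {"motion": [[-0.0333, -0.03, 0, 0, 0, -0.0222, 0.02], [-0.0917, -0.08, 0, 0, 0, -0.0556, 0.02], [-0.1583, -0.1383, 0, 0, 0, -0.0889, 0.02], [-0.225, -0.1967, 0, 0, 0, -0.1222, 0.02], [-0.2833, -0.2467, 0, 0, 0, -0.1556, 0.02], [-0.3283, -0.285, 0, 0, 0, -0.1778, 0.02], [-0.345, -0.3, 0, 0, 0, -0.1811, 0.02], [-0.345, -0.3, 0.05, 0, 0, -0.1811, 0.02], [-0.345, -0.3, 0.1, 0, 0, -0.1811, 0.02], [-0.345, -0.3, 0.1, 0, 0, -0.1811, 0.02]]}

```text
clock: 12.72
ee_pos: [0.5217, -0.1488, 0.0926]
tool_rot: [[-0.747, 0.665, -0.006], [0.665, 0.747, 0.003], [0.007, -0.002, -1.0]]
force: [0.0, 0.3, 0.0]
finger_gap: 0.0239
grasp_force: 59.0
```

```bash
python3 - <<'E'
from h import *
import cv2
step((.524,-.1502,.031),48.3)
np.save("T6.npy",wristT());cv2.imwrite("pics/w6.png",optics.capture("wrist"))
E
```

```text
pos [ 0.5217 -0.1488  0.0926] shift [-0.0031  0.0006  0.0616] rz -0.0 q6 -72.33115138215084 t 12.725
```

View pics/w6.png

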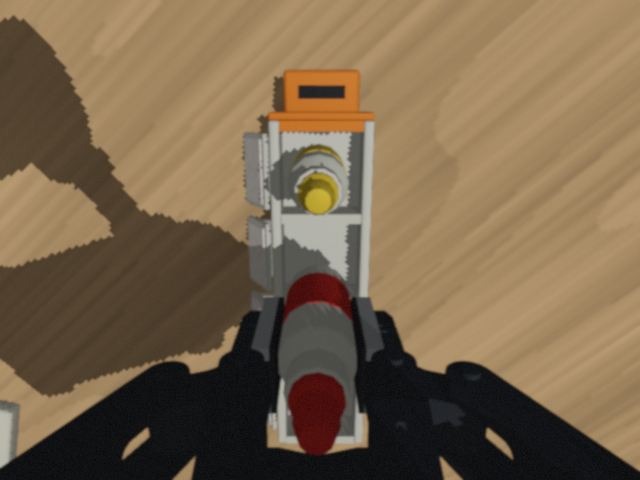

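Yellow's bulb is at (318,198), between the plate at row 130 and the divider at row 217. Red hangs over pocket 2.

```bash
python3 - <<'E'
from h import *
T=np.load("T6.npy")
y=np.array([.7466,-.6652]);x=np.array([y[1],-y[0]]);c=np.array([.5412,-.1655]);M=np.c_[x,y]
print(((ray("wrist",[(321,217),(322,72),(322,131)],.024,T)[:,:2]-c)@M).round(4).tolist(),((ray("wrist",[(318,198)],.088,T)[:,:2]-c)@M).round(4))
step((.524,-.1502,.031),48.3)
E
```

```text
[[-0.0005, -0.0468], [-0.0007, -0.1158], [-0.0008, -0.0893]] [[ 0.0011 -0.0699]]
pos [ 0.5229 -0.1494  0.0943] shift [-0.0016  0.0001  0.0633] rz 0.0 q6 -72.33942789150778 t 12.775
```

The rack model holds to about 1 mm, and yellow reads x +1, y −70 mm. I'll set red down.

Converted, 0.063 m / 0.6 = 0.105, -0.001 m / 0.6 = -0.0017.

step_hand:
  increments: {"motion": [[-0.0017, 0, 0.0417, 0, 0, 0, 0.02], [-0.0017, 0, 0.075, 0, 0, 0, 0.02], [-0.0017, 0, 0.0917, 0, 0, 0, 0.02], [-0.0017, 0, 0.1, 0, 0, 0, 0.02], [-0.0017, 0, 0.105, 0, 0, 0, 0.02], [-0.0017, 0, 0.105, 0, 0, 0, 0.02], [-0.0017, 0, 0.105, 0, 0, 0, 0.02]]}

```text
clock: 13.65
ee_pos: [0.5246, -0.1511, 0.0327]
tool_rot: [[-0.746, 0.665, 0.001], [0.665, 0.746, -0.0], [-0.001, 0.0, -1.0]]
force: [0.4, -0.3, -0.1]
finger_gap: 0.0238
grasp_force: 59.0
```

step_hand:
  increments: {"motion": [[0, 0, 0.0017, 0, 0, 0, 0.02], [0, 0, 0.0017, 0, 0, 0, 0.03], [0, 0, 0.0017, 0, 0, 0, 0.045], [0, 0, 0.0017, 0, 0, 0, 0.07], [0, 0, 0.0017, 0, 0, 0, 0.07], [0, 0, -0.05, 0, 0, 0, 0.07], [0, 0, -0.1333, 0, 0, 0, 0.07], [0, 0, -0.2, 0, 0, 0, 0.07], [0, 0, -0.2167, 0, 0, 0, 0.07]]}

```text
clock: 14.78
ee_pos: [0.5255, -0.1515, 0.1651]
tool_rot: [[-0.747, 0.665, 0.005], [0.665, 0.747, -0.002], [-0.005, 0.002, -1.0]]
force: [-0.4, -0.4, -0.8]
finger_gap: 0.0704
grasp_force: 0.0
```

```bash
python3 -c "
from h import *
step((.5432,.1565,.15),32)"
```

```text
pos [ 0.5255 -0.1515  0.1651] shift [0.1918 0.2416 0.0145] rz 16.3 q6 -72.40425973075016 t 14.775
```

Converted, 0.241 m / 0.6 = 0.4017, 0.191 m / 0.6 = 0.3183, 16.3 degrees / 90 = 0.1811.

step_hand:
  increments: {"motion": [[0.0333, 0.0417, 0, 0, 0, 0.0222, 0.085], [0.0833, 0.105, 0, 0, 0, 0.0556, 0.085], [0.1417, 0.1783, 0, 0, 0, 0.0889, 0.085], [0.2, 0.2517, 0, 0, 0, 0.1222, 0.085], [0.2583, 0.325, 0, 0, 0, 0.1556, 0.085], [0.3, 0.3783, 0.0083, 0, 0, 0.1778, 0.085], [0.3183, 0.4017, 0.0167, 0, 0, 0.1811, 0.085], [0.3183, 0.4017, 0.0167, 0, 0, 0.1811, 0.085], [0.3183, 0.4017, 0.0167, 0, 0, 0.1811, 0.085]]}

```text
clock: 15.9
ee_pos: [0.5421, 0.1547, 0.152]
tool_rot: [[-0.529, 0.849, -0.001], [0.849, 0.529, -0.0], [-0.0, -0.001, -1.0]]
force: [0.6, -0.2, -0.2]
finger_gap: 0.0848
grasp_force: 0.0
```

```bash
python3 - <<'E'
from h import *
import cv2
step((.5432,.1558,.03),32)
np.save("T7.npy",wristT());cv2.imwrite("pics/w7.png",optics.capture("wrist"))
E
```

```text
pos [0.5421 0.1547 0.152 ] shift [0.0004 0.0016 0.122 ] rz -0.1 q6 -23.78181162356031 t 15.9
```

View pics/w7.png

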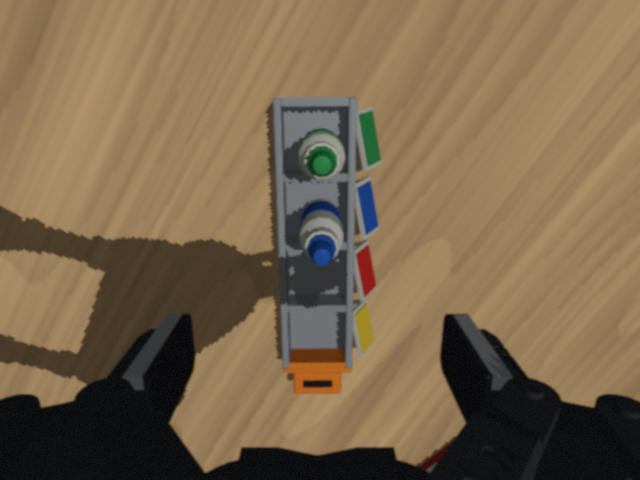

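The blue bulb tip is at (321,255) and the green one at (321,161).

Converted, 0.121 m / 0.6 = 0.2017, 0.12 m / 0.6 = 0.2.

```bash
python3 - <<'E'
from h import *
T=np.load("T7.npy")
print(ray("wrist",[(321,255),(321,161)],.088,T).round(4).tolist())
E
```

```text
[[0.5423, 0.1567, 0.088], [0.5169, 0.1971, 0.088]]
```

step_hand:
  increments: {"motion": [[0, 0.0017, 0.0667, 0, 0, 0, 0.085], [0, 0.0017, 0.1333, 0, 0, 0, 0.085], [0, 0.0017, 0.175, 0, 0, 0, 0.085], [0, 0.0017, 0.2, 0, 0, 0, 0.085], [0, 0.0017, 0.2017, 0, 0, 0, 0.085], [0, 0.0017, 0.2017, 0, 0, 0, 0.04], [0, 0.0017, 0.2017, 0, 0, 0, 0.02], [0, 0.0017, 0.2017, 0, 0, 0, 0.02], [0, 0.0017, 0.2017, 0, 0, 0, 0.02], [0, 0.0017, 0.2017, 0, 0, 0, 0.02]]}

```text
clock: 17.2
ee_pos: [0.5434, 0.1567, 0.0322]
tool_rot: [[-0.53, 0.848, 0.001], [0.848, 0.53, 0.0], [-0.001, 0.001, -1.0]]
force: [-1.2, -0.5, 5.7]
finger_gap: 0.0241
grasp_force: 58.9
```

Converted, -0.13 m / 0.6 = -0.2167, -0.115 m / 0.6 = -0.1917.

step_hand:
  increments: {"motion": [[0, 0, -0.0167, 0, 0, 0, 0.02], [0, 0, -0.0667, 0, 0, 0, 0.02], [0, 0, -0.1333, 0, 0, 0, 0.02], [0, 0, -0.1917, 0, 0, 0, 0.02], [0, 0, -0.2167, 0, 0, 0, 0.02], [0, 0, -0.2167, 0, 0, 0, 0.02]]}

```text
clock: 17.95
ee_pos: [0.5432, 0.1566, 0.1618]
tool_rot: [[-0.53, 0.848, 0.001], [0.848, 0.53, 0.0], [-0.001, 0.001, -1.0]]
force: [-0.1, -0.4, -1.0]
finger_gap: 0.0243
grasp_force: 59.0
```

```bash
python3 -c "
from h import *
c=np.array([.5412,-.1655]);y=np.array([.7466,-.6652])
p=c+.023*y;print(p);step((*p,.16),48.3)"
```

```text
[ 0.5583718 -0.1807996]
pos [0.5432 0.1566 0.1618] shift [-0.2942 -0.1658  0.0018] rz -16.3 q6 -23.67421675342394 t 17.95
```

Converted, -0.294 m / 0.6 = -0.49, -0.29 m / 0.6 = -0.4833, -16.3 degrees / 90 = -0.1811.

step_hand:
  increments: {"motion": [[-0.0333, -0.0183, 0, 0, 0, -0.0167, 0.02], [-0.1, -0.0567, 0, 0, 0, -0.0444, 0.02], [-0.175, -0.0983, 0, 0, 0, -0.0722, 0.02], [-0.25, -0.1417, 0, 0, 0, -0.1, 0.02], [-0.325, -0.1833, 0, 0, 0, -0.1278, 0.02], [-0.3917, -0.2217, 0, 0, 0, -0.1556, 0.02], [-0.45, -0.2533, 0, 0, 0, -0.1722, 0.02], [-0.4833, -0.2725, 0, 0, 0, -0.1811, 0.02], [-0.49, -0.2767, 0, 0, 0, -0.1811, 0.02], [-0.49, -0.2767, 0.05, 0, 0, -0.1811, 0.02]]}

```text
clock: 19.2
ee_pos: [0.5587, -0.1809, 0.1317]
tool_rot: [[-0.746, 0.666, 0.003], [0.666, 0.746, -0.001], [-0.003, 0.001, -1.0]]
force: [1.1, 0.7, -1.6]
finger_gap: 0.0241
grasp_force: 59.0
```

step_hand:
  increments: {"motion": [[0, 0, 0.0417, 0, 0, 0, 0.02], [0, 0, 0.05, 0, 0, 0, 0.02], [0, 0, 0.05, 0, 0, 0, 0.02]]}

```text
clock: 19.58
ee_pos: [0.5579, -0.18, 0.1012]
tool_rot: [[-0.747, 0.665, -0.001], [0.665, 0.747, 0.001], [0.001, 0.0, -1.0]]
force: [0.2, -0.3, -0.2]
finger_gap: 0.024
grasp_force: 59.0
```

```bash
python3 -c "
from h import *
step((.5584,-.1808,.0328),48.3)"
```

```text
pos [ 0.5579 -0.18    0.1012] shift [-0.0009 -0.0002  0.0684] rz 0.0 q6 -73.70607568488045 t 19.575
```

Converted, 0.068 m / 0.6 = 0.1133, 0.064 m / 0.6 = 0.1067.

step_hand:
  increments: {"motion": [[-0.0017, 0, 0.0417, 0, 0, 0, 0.02], [-0.0017, 0, 0.075, 0, 0, 0, 0.02], [-0.0017, 0, 0.0967, 0, 0, 0, 0.02], [-0.0017, 0, 0.1067, 0, 0, 0, 0.02], [-0.0017, 0, 0.1133, 0, 0, 0, 0.02], [-0.0017, 0, 0.1133, 0, 0, 0, 0.02], [-0.0017, 0, 0.1133, 0, 0, 0, 0.02]]}

```text
clock: 20.45
ee_pos: [0.559, -0.1816, 0.0338]
tool_rot: [[-0.746, 0.666, 0.001], [0.666, 0.746, -0.0], [-0.001, 0.0, -1.0]]
force: [0.1, -0.0, 0.3]
finger_gap: 0.0239
grasp_force: 59.0
```

Converted, -0.13 m / 0.6 = -0.2167, -0.12 m / 0.6 = -0.2.

step_hand:
  increments: {"motion": [[0, 0, 0.0017, 0, 0, 0, 0.02], [0, 0, 0.0017, 0, 0, 0, 0.03], [0, 0, 0.0017, 0, 0, 0, 0.045], [0, 0, 0.0017, 0, 0, 0, 0.07], [0, 0, 0.0017, 0, 0, 0, 0.07], [0, 0, -0.05, 0, 0, 0, 0.07], [0, 0, -0.1333, 0, 0, 0, 0.07], [0, 0, -0.2, 0, 0, 0, 0.07], [0, 0, -0.2167, 0, 0, 0, 0.07]]}

```text
clock: 21.58
ee_pos: [0.5599, -0.182, 0.1663]
tool_rot: [[-0.746, 0.665, 0.005], [0.665, 0.746, -0.002], [-0.005, 0.002, -1.0]]
force: [-0.6, -0.1, -0.3]
finger_gap: 0.0698
grasp_force: 0.0
```

```bash
python3 -c "
from h import *
step((.5175,.1968,.155),32)"
```

```text
pos [ 0.5599 -0.182   0.1663] shift [0.2837 0.2545 0.0102] rz 16.3 q6 -73.75372225840078 t 21.575
```

Converted, 0.284 m / 0.6 = 0.4733, 0.275 m / 0.6 = 0.4583, 16.3 degrees / 90 = 0.1811.

step_hand:
  increments: {"motion": [[0.0333, 0.03, 0, 0, 0, 0.0167, 0.085], [0.0917, 0.0817, 0, 0, 0, 0.0444, 0.085], [0.1583, 0.1417, 0, 0, 0, 0.0722, 0.085], [0.225, 0.2017, 0, 0, 0, 0.1, 0.085], [0.2917, 0.2617, 0, 0, 0, 0.1278, 0.085], [0.3583, 0.3217, 0, 0, 0, 0.1556, 0.085], [0.4167, 0.3733, 0, 0, 0, 0.1722, 0.085], [0.4583, 0.4117, 0.0083, 0, 0, 0.1811, 0.085], [0.4733, 0.4242, 0.0167, 0, 0, 0.1811, 0.085], [0.4733, 0.4242, 0.0167, 0, 0, 0.1811, 0.085]]}

```text
clock: 22.82
ee_pos: [0.5153, 0.1975, 0.1521]
tool_rot: [[-0.531, 0.847, -0.002], [0.847, 0.531, -0.001], [0.001, -0.002, -1.0]]
force: [0.1, 0.1, -0.2]
finger_gap: 0.085
grasp_force: 0.0
```

step_hand:
  increments: {"motion": [[0, 0, 0, 0, 0, 0, 0.085]]}

```text
clock: 22.95
ee_pos: [0.5162, 0.1964, 0.1531]
tool_rot: [[-0.529, 0.849, -0.0], [0.849, 0.529, -0.0], [-0.0, -0.001, -1.0]]
force: [0.9, 0.1, 0.4]
finger_gap: 0.0847
grasp_force: 0.0
```

```bash
python3 -c "
from h import *
step((.5175,.1968,.031),32)"
```

```text
pos [0.5162 0.1964 0.1531] shift [-0.0003  0.0014  0.1221] rz -0.1 q6 -19.032902872256713 t 22.95
```

Converted, 0.122 m / 0.6 = 0.2033, 0.12 m / 0.6 = 0.2.

step_hand:
  increments: {"motion": [[0, 0.0017, 0.0667, 0, 0, 0, 0.085], [0, 0.0017, 0.1333, 0, 0, 0, 0.085], [0, 0.0017, 0.175, 0, 0, 0, 0.085], [0, 0.0017, 0.2, 0, 0, 0, 0.085], [0, 0.0017, 0.2033, 0, 0, 0, 0.085], [0, 0.0017, 0.2033, 0, 0, 0, 0.04], [0, 0.0017, 0.2033, 0, 0, 0, 0.02], [0, 0.0017, 0.2033, 0, 0, 0, 0.02], [0, 0.0017, 0.2033, 0, 0, 0, 0.02], [0, 0.0017, 0.2033, 0, 0, 0, 0.02]]}

```text
clock: 24.2
ee_pos: [0.5173, 0.1982, 0.0321]
tool_rot: [[-0.53, 0.848, 0.001], [0.848, 0.53, 0.0], [-0.0, 0.001, -1.0]]
force: [-0.9, 0.6, 6.6]
finger_gap: 0.0243
grasp_force: 58.9
```

step_hand:
  increments: {"motion": [[0, 0, -0.0167, 0, 0, 0, 0.02], [0, 0, -0.0667, 0, 0, 0, 0.02], [0, 0, -0.1333, 0, 0, 0, 0.02], [0, 0, -0.1917, 0, 0, 0, 0.02], [0, 0, -0.2167, 0, 0, 0, 0.02], [0, 0, -0.2167, 0, 0, 0, 0.02]]}

```text
clock: 24.95
ee_pos: [0.5171, 0.1981, 0.1619]
tool_rot: [[-0.53, 0.848, 0.002], [0.848, 0.53, 0.0], [-0.0, 0.002, -1.0]]
force: [0.8, -0.6, -1.8]
finger_gap: 0.024
grasp_force: 59.0
```

```bash
python3 -c "
from h import *
c=np.array([.5412,-.1655]);y=np.array([.7466,-.6652])
p=c+.069*y;print(p);step((*p,.16),48.3)"
```

```text
[ 0.5927154 -0.2113988]
pos [0.5171 0.1981 0.1619] shift [-0.3874 -0.1528  0.0018] rz -16.3 q6 -18.95380500643243 t 24.95
```

Converted, -0.387 m / 0.6 = -0.645, -0.38 m / 0.6 = -0.6333, -16.3 degrees / 90 = -0.1811.

step_hand:
  increments: {"motion": [[-0.0417, -0.0167, 0, 0, 0, -0.0111, 0.02], [-0.1167, -0.0467, 0, 0, 0, -0.0333, 0.02], [-0.2, -0.0783, 0, 0, 0, -0.0556, 0.02], [-0.2833, -0.1117, 0, 0, 0, -0.0778, 0.02], [-0.3667, -0.145, 0, 0, 0, -0.1, 0.02], [-0.45, -0.1767, 0, 0, 0, -0.1222, 0.02], [-0.525, -0.2067, 0, 0, 0, -0.1444, 0.02], [-0.5917, -0.2333, 0, 0, 0, -0.1667, 0.02], [-0.6333, -0.25, 0, 0, 0, -0.1811, 0.02], [-0.645, -0.255, 0, 0, 0, -0.1811, 0.02]]}

```text
clock: 26.2
ee_pos: [0.5912, -0.2124, 0.1589]
tool_rot: [[-0.745, 0.667, -0.003], [0.667, 0.745, 0.002], [0.003, -0.001, -1.0]]
force: [-0.6, 0.3, -0.1]
finger_gap: 0.024
grasp_force: 59.0
```

step_hand:
  increments: {"motion": [[0, 0, 0, 0, 0, 0, 0.02], [0, 0, 0.05, 0, 0, 0, 0.02], [0, 0, 0.1, 0, 0, 0, 0.02], [0, 0, 0.1, 0, 0, 0, 0.02], [0, 0, 0.1, 0, 0, 0, 0.02]]}

```text
clock: 26.82
ee_pos: [0.5927, -0.2106, 0.1024]
tool_rot: [[-0.747, 0.665, 0.001], [0.665, 0.747, -0.0], [-0.001, 0.001, -1.0]]
force: [0.8, -0.1, -0.4]
finger_gap: 0.024
grasp_force: 59.0
```

```bash
python3 -c "
from h import *
step((.5927,-.2114,.0328),48.3)"
```

```text
pos [ 0.5927 -0.2106  0.1024] shift [-0.0005 -0.0007  0.0696] rz 0.0 q6 -74.88506087687828 t 26.825
```

Converted, 0.0695 m / 0.6 = 0.1158, 0.065 m / 0.6 = 0.1083.

step_hand:
  increments: {"motion": [[0, 0, 0.0417, 0, 0, 0, 0.02], [0, 0, 0.075, 0, 0, 0, 0.02], [0, 0, 0.0967, 0, 0, 0, 0.02], [0, 0, 0.1083, 0, 0, 0, 0.02], [0, 0, 0.1158, 0, 0, 0, 0.02], [0, 0, 0.1158, 0, 0, 0, 0.02], [0, 0, 0.1158, 0, 0, 0, 0.02]]}

```text
clock: 27.7
ee_pos: [0.5923, -0.2113, 0.0322]
tool_rot: [[-0.746, 0.665, 0.001], [0.665, 0.746, -0.0], [-0.001, 0.0, -1.0]]
force: [-0.5, 0.1, -0.5]
finger_gap: 0.0241
grasp_force: 59.0
```

Units first: shifts go in shares of 0.6 m and turns go in shares of 90 degrees. So -0.2 m / 0.6 = -0.3333, 0.05 m / 0.6 = 0.0833.

step_hand:
  increments: {"motion": [[0, 0, 0, 0, 0, 0, 0.03], [0, 0, 0, 0, 0, 0, 0.045], [0, 0, 0, 0, 0, 0, 0.07], [0, 0, 0, 0, 0, 0, 0.07], [0, 0, -0.05, 0, 0, 0, 0.07], [0, 0, -0.1333, 0, 0, 0, 0.07], [0, 0, -0.2167, 0, 0, 0, 0.07], [0, 0, -0.2833, 0, 0, 0, 0.07], [0.0667, 0, -0.3167, 0, 0, 0, 0.07], [0.0833, 0, -0.3333, 0, 0, 0, 0.07]]}

```text
clock: 28.95
ee_pos: [0.5539, -0.177, 0.2334]
tool_rot: [[-0.747, 0.665, 0.001], [0.665, 0.747, -0.0], [-0.001, 0.001, -1.0]]
force: [-0.4, -0.1, 0.2]
finger_gap: 0.0699
grasp_force: 0.0
```

step_hand:
  increments: {"motion": [[0, 0, 0, 0, 0, 0, 0.07], [0, 0, 0, 0, 0, 0, 0.07]]}

```text
clock: 29.2
ee_pos: [0.5549, -0.1784, 0.2308]
tool_rot: [[-0.746, 0.666, -0.001], [0.666, 0.746, 0.0], [0.001, -0.0, -1.0]]
force: [0.7, -0.2, 0.1]
finger_gap: 0.0697
grasp_force: 0.0
```

```bash
python3 - <<'E'
from h import *
import cv2
np.save("T8.npy",wristT());cv2.imwrite("pics/w8.png",optics.capture("wrist"))
cv2.imwrite("pics/s8.png",cv2.resize(optics.capture("scene")[130:300,180:460],None,fx=2.8,fy=2.8,interpolation=cv2.INTER_CUBIC))
E
```

```text
(no output)
```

View pics/w8.png

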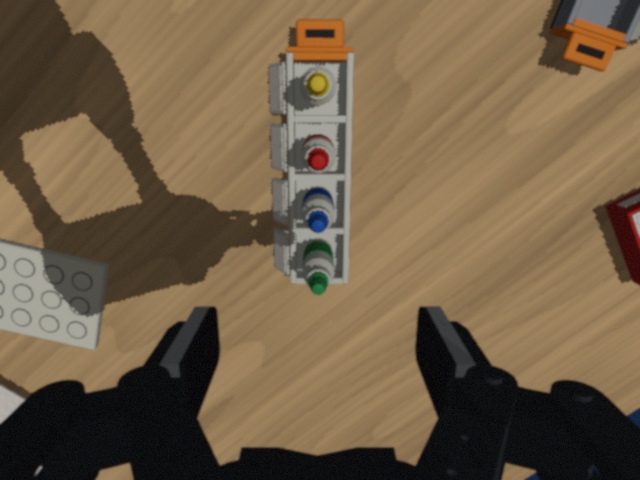

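View pics/s8.png

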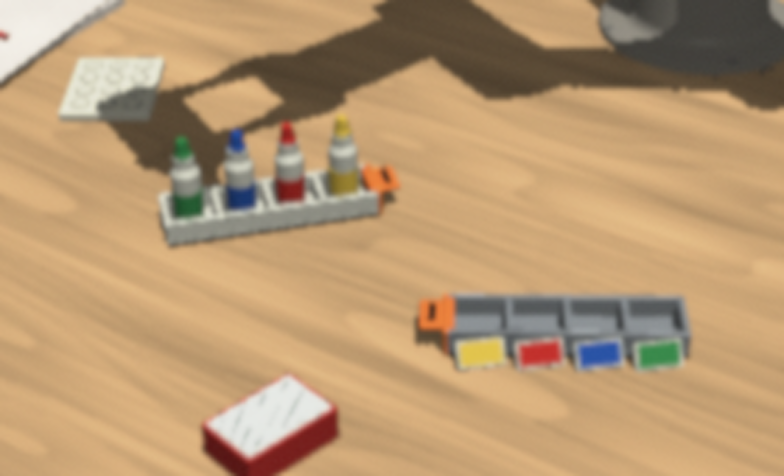

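All four bottles stand upright in the white rack. From the grip the order is yellow, red, blue, green, with bulbs at (318,84), (318,159), (318,222) and (318,285). I'll check the positions and hand in.

```bash
python3 - <<'E'
from h import *
T=np.load("T8.npy")
y=np.array([.7466,-.6652]);x=np.array([y[1],-y[0]]);c=np.array([.5412,-.1655]);M=np.c_[x,y]
r=(ray("wrist",[(318,84),(318,159),(318,222),(318,285)],.088,T)[:,:2]-c)@M;print(r.round(4).tolist())
if np.abs(r-np.c_[np.zeros(4),[-.069,-.023,.023,.069]]).max()<.007: print(manip.job_done())
E
```

```text
[[0.0009, -0.0688], [0.0009, -0.0222], [0.0009, 0.0209], [0.0008, 0.0681]]
the job is handed in; nothing more can be done
None
```

All four bottles stand upright in the white rack in their original order from the orange grip (yellow, red, blue, green), each measured within about 3 mm of its pocket centre, and the job was handed in at about 29 s; no verdict was returned.

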